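# Weigh the vial from behind the sample pots

### The arm

A 6-joint arm with a two-finger parallel gripper is mounted at the origin on the work surface. World frame = base frame: x ahead of the robot, y to its left, z up, the work surface at z = 0. Lengths are in m, angles in rad, forces in N, time in s.
With the tool pointing down it reaches from about 0.425 to 1.125 m from the base axis. Payload 14.9 kg.
Tool frame: the origin (TCP) lies midway between the tips of the shut fingers; the grasp point (between the pads) lies manip.grasp_offset behind it (manip.grasp_offset is the distance from the TCP to the grasp point, in m); z points along the fingers, y is the direction in which the jaws open and shut (so a half turn about z gives the same grasp; the last joint's range is limited). The gripper opens to 91 mm and grips with 3 to 60 N. Pads are 32 mm wide; open, the fingers measure 118 mm over their backs; the gripper's body (76 mm by 178 mm) begins 60 mm behind the grasp point.
Start: joints at [-1.214, 0.379, 1.734, -0, 1.028, -0.033], TCP at [0.266, -0.648, 0.214] pointing down, gripper open.
Joint ranges: [-2.77, 2.77], [-0.74, 2.19], [0, 2.66], [-1.06, 4.2], [0.31, 2.87], [-3.08, 3.08]. Speed limits (rad/s): [1.89, 1.89, 2.39, 3.14, 3.14, 3.14].

### API

Orientations are given as a 3x3 rotation matrix whose columns are the frame's x, y, z axes.
In Python, from workcell import manip gives the robot as it stands.
- The arm moves only by the tool apply_moves, never from a script. Its argument "deltas" is a list of rows, each a list of 5 numbers: the shift along the world's x, y, z normalised to -1 to 1, where 1 is 1 m, then the turn about the world's z normalised to -1 to 1, where 1 is 180 degrees, then the closure, from 0 (fully open) to 1 (shut). A call has 1 to 10 rows; each row is the pose to reach, as a shift and turn from the pose commanded when the call began, turning the shorter way round; what a row does not reach only later rows make up. A row lasts 1/10 s, in which the tool goes at most 50 mm and 8.59 degrees, less where a joint would pass 70% of its speed; a pose out of reach is approached as far as the arm can. A call with a number of a shift or a turn outside -1 to 1 is refused whole. A call with a gripper value outside its range is refused whole. The fingers move at their own pace and stop on an object; "newtons" is the grip in N (left out, the last holds). Time passes only in rows, so rows that repeat a pose let the fingers close. It gives the time, the measured TCP pose, the force and the opening at its end, in the units of the state.
- manip.sense(): the state, without advancing time (a new reading comes with each control period).
- manip.get_image(name): name is "side" or "top"; returns the picture (420x560x3 uint8, red, green, blue); there is no depth.
- manip.calibration(name): a dict with "fx", "fy", "cx", "cy" (pixels), "dist_coeffs" ([k1, k2, p1, p2, k3] as OpenCV has them; the pictures are not rectified), "extrinsics" (4x4, takes a point from camera to world coordinates). Camera axes: x right, y down, z forward; pixel columns grow to the right and rows downward; lengths in m; the calibration is good to about 2 mm. A picture is of the moment at which its call begins. calibration takes no time and is no camera call.
- manip.close_job(): hands the job in, once; it reports no verdict.
The state is a dict: "t": time; "joint_pos": joint angles; "joint_velocities": joint speeds; "effort": joint torques, N m; "eef_pos": TCP position; "tcp_rot": TCP orientation; "wrist_force": force on the tool from outside, world axes, zero at the start; "wrist_torque": the same for the moment, N m; "grip_width": finger opening in m.
Only numpy, scipy, OpenCV 4.12 (cv2) and the standard library are available. Lean on these libraries where they do the work, as an engineer would, in place of code of your own. Each camera call takes 0.05 s, during which the arm holds its last target.

### The job

The green-capped vial stands in the sample stand behind three tall sample pots: clear all three pots to the green mat, and only then fetch the green-capped vial and stand it in the middle of the balance's steel pan while the pots wait on the mat. Then put the pots back in the stand, each in the middle of the coloured spot that matches its cap, and leave the vial on the balance. Keep everything upright and leave the black-capped vial in the stand where it is.

Things in the scene. Friction and masses are not known exactly. Their poses are not given: they have to be found in the camera images.
- vial_mid (a point): The wanted vial: amber glass cylinder 26 mm in diameter, 52 mm tall, green cap (top 16 mm). The point is its centre, 26 mm above its foot; z is its upright axis. It starts on the stand's floor (6 mm above the table), 46 mm behind the row of pots (towards the stand's +x), 40 mm left or right of its middle; the pots leave no room for a gripper's body until cleared.
- vial_black_mid (a point): The other vial, to be left alone: same amber glass vial (26 mm by 52 mm) with a black cap, 80 mm beside the green-capped one in the stand. The point is its centre, 26 mm above its foot.
- mid_red (a point): Sample pot with red cap: upright white cylinder 105 mm tall, body 36 mm in diameter, red cap 38 mm in diameter over the top 30 mm; about 0.12 kg. The point is its centre, 52.5 mm above its foot; z is its upright axis. It starts standing on the red spot.
- mid_yellow (a point): Sample pot with yellow cap: upright white cylinder 105 mm tall, body 36 mm in diameter, yellow cap 38 mm in diameter over the top 30 mm; about 0.12 kg. The point is its centre, 52.5 mm above its foot; z is its upright axis. It starts standing on the yellow spot.
- mid_blue (a point): Sample pot with blue cap: upright white cylinder 105 mm tall, body 36 mm in diameter, blue cap 38 mm in diameter over the top 30 mm; about 0.12 kg. The point is its centre, 52.5 mm above its foot; z is its upright axis. It starts standing on the blue spot.
- spot_red: The red spot, home of the red-capped pot: red square plate 60 by 60 mm, 2 mm thick, fixed on the stand's floor; upper face 8 mm above the table. Origin: centre of its underside; axes those of the stand, a white tray with grey floor, 130 mm (x) by 236 mm (y), walls 20 mm high. The three spots lie in a row along y, 75 mm apart, 37 mm from the -x wall; the vials are on the +x side.
- spot_yellow: The yellow spot, home of the yellow-capped pot: yellow square plate 60 by 60 mm, 2 mm thick, fixed on the stand's floor; upper face 8 mm above the table. Origin: centre of its underside; axes those of the stand, a white tray with grey floor, 130 mm (x) by 236 mm (y), walls 20 mm high. The three spots lie in a row along y, 75 mm apart, 37 mm from the -x wall; the vials are on the +x side.
- spot_blue: The blue spot, home of the blue-capped pot: blue square plate 60 by 60 mm, 2 mm thick, fixed on the stand's floor; upper face 8 mm above the table. Origin: centre of its underside; axes those of the stand, a white tray with grey floor, 130 mm (x) by 236 mm (y), walls 20 mm high. The three spots lie in a row along y, 75 mm apart, 37 mm from the -x wall; the vials are on the +x side.
- mat: The clearing mat: fixed flat green mat, 260 mm (its x) by 110 mm (its y), 4 mm thick. Origin at the centre of its underside, on the table.
- pan (a point): Centre of the upper face of the balance's round steel pan, 90 mm in diameter, fixed, 60 mm above the table. The balance is a white box 200 mm (x) by 170 mm (y), 49 mm high, pan 40 mm from its middle towards +x; a black display with green window on its -x end.

How it is judged:
By the outcome, as a careful person would: the job done as asked, in the order asked, and still so for the second after the job is handed in, with the robot touching nothing.
It also fails if it takes over 144 s, if anything falls off the work surface, if the arm or the gripper's body presses on something with over 40 N, if the wrist force passes 120 N, or if a joint passes its speed limit or range.

## Working session

There is one attempt and no reset: what is moved stays moved. The work goes in short steps, Python scripts to look and compute and a tool call to move; the robot and the scene stay as the last step left them, time stands still between calls to the robot, and variables do not carry over. Pictures are saved under pics/ and viewed, and the job is handed in when it is done.

Besides the shell and the picture viewer there is one more tool, called after "Call:" as name([rows], argument=value, ...), one row to a line, values as JSON. apply_moves: Moves the arm, as the interface text tells. Its arguments: {"type":"object","properties":{"deltas":{"type":"array","items":{"type":"array","items":{"type":"number","minimum":-1,"maximum":1}}},"newtons":{"type":"number"}},"required":["deltas"]}

```bash
mkdir -p pics
python3 - <<'E'
from workcell import manip
import cv2
for n in("side","top"):
    cv2.imwrite(f"pics/{n}0.png",manip.get_image(n)[:,:,::-1]); c=manip.calibration(n); print(n,c)
print(manip.sense(),manip.grasp_offset)
E
```

```text
side {'fx': 544.9934264504583, 'fy': 544.9934264504583, 'cx': 281.57504118701905, 'cy': 211.9933018112336, 'dist_coeffs': array([-0.08578904,  0.        ,  0.        ,  0.        ,  0.        ]), 'extrinsics': array([[ 0.99973177, -0.02311979, -0.00136758,  0.51798842],
       [-0.01550604, -0.7120262 ,  0.70198166, -0.79758036],
       [-0.01720342, -0.70177216, -0.71219371,  0.89073731],
       [ 0.        ,  0.        ,  0.        ,  1.        ]])}
top {'fx': 380.7754765219476, 'fy': 380.7754765219476, 'cx': 276.7826735917045, 'cy': 212.60886101361424, 'dist_coeffs': array([0.02732562, 0.        , 0.        , 0.        , 0.        ]), 'extrinsics': array([[-0.01692525, -0.98674648,  0.16138436,  0.36767129],
       [-0.99975105,  0.01904859,  0.0116188 , -0.00898128],
       [-0.01453896, -0.16114753, -0.98682323,  1.03581193],
       [ 0.        ,  0.        ,  0.        ,  1.        ]])}
{'t': 0.1, 'joint_pos': array([-1.21426987e+00,  3.79360275e-01,  1.73467072e+00, -2.77525989e-05,
        1.02849646e+00, -3.32923986e-02]), 'joint_velocities': array([ 0.0010715 ,  0.00125148, -0.00310757, -0.0011305 , -0.00078519,
        0.00106512]), 'effort': array([-9.07758804e-04, -7.65049982e+01, -4.35289729e+01,  6.52439799e-02,
        3.98838054e-02, -3.12081045e-05]), 'eef_pos': array([ 0.26589506, -0.64718295,  0.21337653]), 'tcp_rot': array([[ 9.24972468e-01,  3.80033963e-01, -3.48541942e-04],
       [ 3.80034122e-01, -9.24972061e-01,  8.67720985e-04],
       [ 7.37188624e-06, -9.35075852e-04, -9.99999563e-01]]), 'wrist_force': array([-0.38606681,  0.00679363,  0.17090334]), 'wrist_torque': array([-0.07513467,  0.00317345,  0.01624439]), 'grip_width': 0.09094396423885372} 0.0188
```

View pics/side0.png

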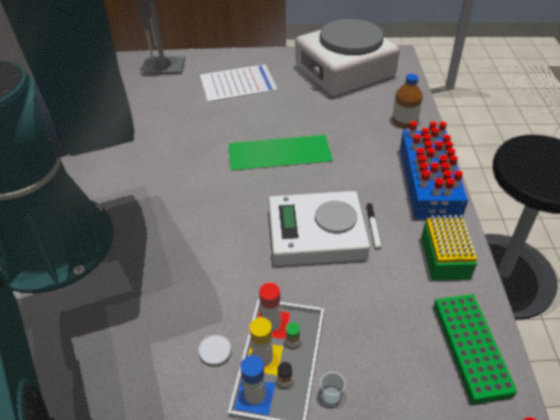

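View pics/top0.png

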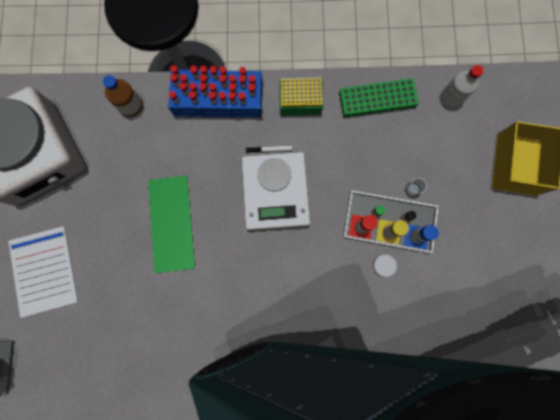

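The side view shows the stand at about (278,360), with red, yellow and blue caps at (270,293), (260,328) and (253,367). It also shows the green vial cap at (293,331), the pan at (336,216) and the mat at (280,152). In the top view the stand is at (392,222), the pan at (274,175) and the mat at (171,224).

```bash
cat > h.py <<'E'
import numpy as np,cv2
from workcell import manip
def ray(n,uv):
    c=manip.calibration(n);K=np.array([[c['fx'],0,c['cx']],[0,c['fy'],c['cy']],[0,0,1]])
    p=cv2.undistortPoints(np.array(uv,float).reshape(-1,1,2),K,c['dist_coeffs']).reshape(-1,2)
    E=c['extrinsics'];d=np.c_[p,np.ones(len(p))]@E[:3,:3].T
    return E[:3,3],d
def plane(n,uv,z):
    o,d=ray(n,uv); return o+d*((z-o[2])/d[:,2])[:,None]
HS={'red':[(0,8),(172,180)],'yellow':[(20,32)],'blue':[(102,122)],'green':[(45,85)]}
def masks(img,col,smin=150,vmin=60):
    h=cv2.cvtColor(img,cv2.COLOR_RGB2HSV); m=0
    for a,b in HS[col]: m=m|cv2.inRange(h,(a,smin,vmin),(b,255,255))
    return m
def blobs(img,col,amin=15,**k):
    m=masks(img,col,**k); n,l,s,c=cv2.connectedComponentsWithStats(m)
    return [(s[i],c[i],l==i) for i in range(1,n) if s[i][4]>=amin]
E
python3 - <<'E'
from h import *
for n in("side","top"):
    im=cv2.imread(f"pics/{n}0.png")[:,:,::-1].copy()
    for c in HS:
        for s,ce,m in blobs(im,c): print(n,c,s,ce.round(1),plane(n,ce,0.004)[0].round(3))
    x,y,w,h=(220,270,120,150) if n=="side" else (335,180,110,80)
    cv2.imwrite(f"pics/{n}0c.png",cv2.resize(im[y:y+h,x:x+w,::-1],None,fx=800/w if n=="top" else 4,fy=800/w if n=="top" else 4,interpolation=cv2.INTER_CUBIC))
    x,y,w,h=(210,120,180,160) if n=="side" else (140,140,180,140)
    cv2.imwrite(f"pics/{n}0d.png",cv2.resize(im[y:y+h,x:x+w,::-1],None,fx=3.5,fy=3.5,interpolation=cv2.INTER_CUBIC))
E
```

```text
side red [409 121   8   9  54] [412.7 124.4] [0.878 0.399 0.004]
side red [ 413  122   49   66 1327] [436.7 155.3] [0.915 0.266 0.004]
side red [260 283  20  20 294] [269.2 291.6] [ 0.488 -0.146  0.004]
side red [272 312  18  27 242] [281.6 326.2] [ 0.512 -0.228  0.004]
side red [524 417  12   3  24] [529.2 418.4] [ 0.927 -0.427  0.004]
side yellow [427 218  49  44 512] [446.6 248.9] [ 0.868 -0.046  0.004]
side yellow [435 219   7  19  39] [438.4 229. ] [0.863 0.012 0.004]
side yellow [444 230   4   8  18] [445.5 233.3] [ 0.876 -0.001  0.004]
side yellow [442 243   4   8  18] [443.6 246.8] [ 0.863 -0.04   0.004]
side yellow [448 243   4   8  18] [449.6 246.6] [ 0.876 -0.04   0.004]
side yellow [250 317  22  27 456] [260.6 329.6] [ 0.472 -0.235  0.004]
side yellow [264 345  19  30 305] [274.3 360.4] [ 0.497 -0.3    0.004]
side yellow [249 348   3   6  15] [250.1 350.6] [ 0.453 -0.279  0.004]
side blue [407  74  11   9  72] [411.7  77.8] [0.92  0.635 0.004]
side blue [ 402  130   65   89 1854] [427.9 187.8] [0.867 0.146 0.004]
side blue [433 158   6   4  18] [435.4 159.2] [0.908 0.251 
[... 1790 characters left out ...]
919 0.17  0.004]
top blue [ 169   72   93   38 1279] [220.2  98.1] [0.874 0.161 0.004]
top blue [104  76  12  12 115] [109.2  81.5] [0.932 0.483 0.004]
top blue [184 110  10   2  18] [188.5 110.6] [0.838 0.252 0.004]
top blue [422 225  16  16 187] [429.5 232.4] [ 0.474 -0.408  0.004]
top blue [405 226  22  23 168] [413.6 239.3] [ 0.457 -0.364  0.004]
top blue [ 13 233  49  15  94] [ 37.1 240. ] [0.474 0.654 0.004]
top green [ 341   80   76   35 1021] [377.8  98.6] [ 0.862 -0.291  0.004]
top green [304 106  17   3  30] [311.  107.1] [ 0.841 -0.1    0.004]
top green [ 150  177   43   95 3405] [170.7 224. ] [0.511 0.294 0.004]
top green [376 206   8   8  50] [379.6 209.7] [ 0.539 -0.278  0.004]
```

View pics/side0c.png

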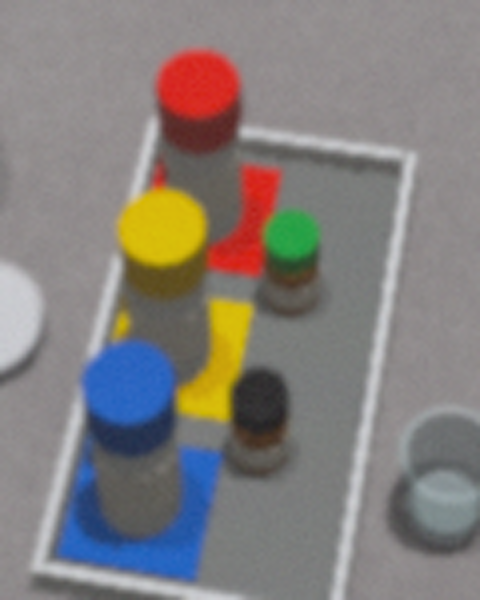

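View pics/top0c.png

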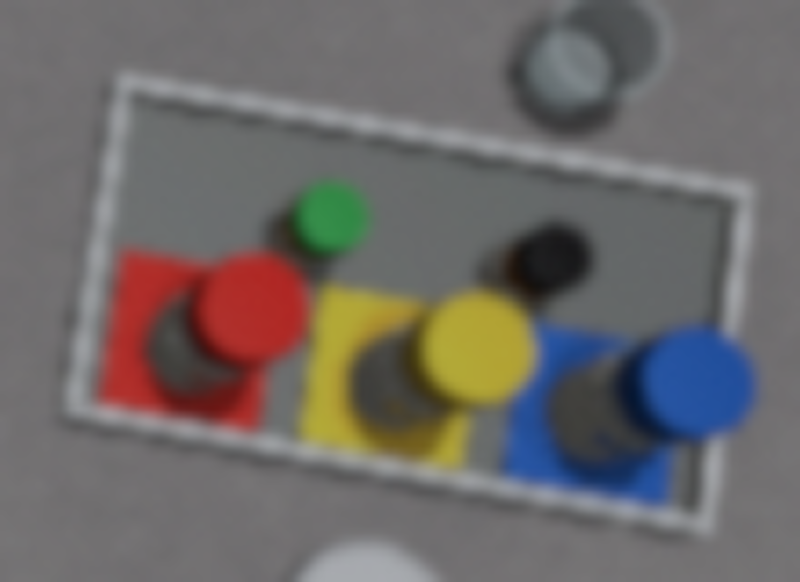

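View pics/side0d.png

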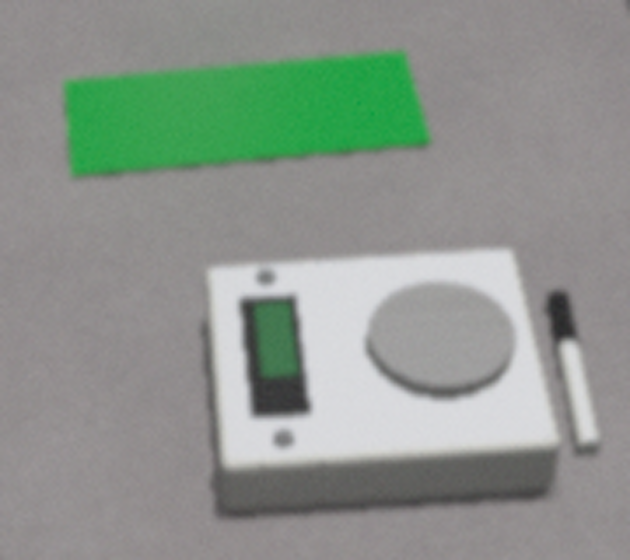

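View pics/top0d.png

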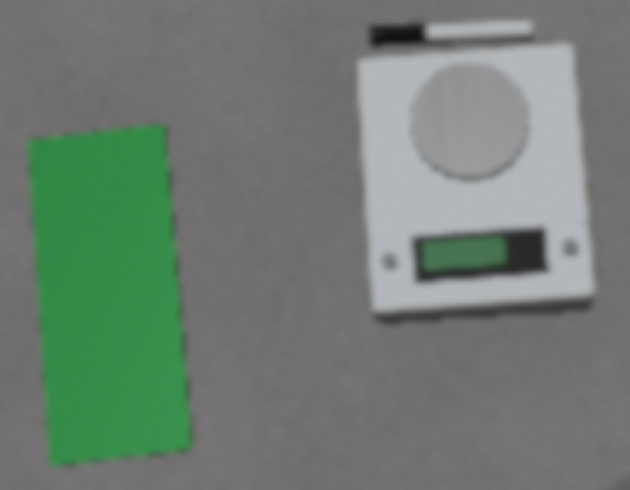

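Crop reading, top view: cap-top centres are red (252,309), yellow (478,349), blue (696,382), green (331,217) and black (553,257). The stand's wall-top corners are (118,76), (752,187), (706,533) and (66,411). In the side crop the caps are at (198,85), (163,228), (128,382), (292,236) and (260,398). Next I'll cast these onto planes at the known heights.

Run:
```python
from h import *
f=lambda P,s,o:(np.array(P,float)+.5)/s-.5+np.array(o)
T=lambda P:f(P,800/110,(335,180)); S=lambda P:f(P,4,(220,270))
z=[.113]*3+[.058]*2
t=T([(252,309),(478,349),(696,382),(331,217),(553,257)]);s=S([(198,85),(163,228),(128,382),(292,236),(260,398)])
for i,n in enumerate("red yel blu grn blk".split()):
    a=plane("top",t[i],z[i])[0];b=plane("side",s[i],z[i])[0]
    o1,d1=ray("top",t[i]);o2,d2=ray("side",s[i]);A=np.c_[d1[0],-d2[0]];k=np.linalg.lstsq(A,o2-o1,rcond=None)[0]
    print(n,a[:2].round(4),b[:2].round(4),((o1+k[0]*d1[0]+o2+k[1]*d2[0])/2).round(4))
c=plane("top",T([(118,76),(752,187),(706,533),(66,411)]),.02)[:,:2]
print(c.round(4),c.mean(0).round(4)); 
for i in range(4):
    e=c[(i+1)%4]-c[i]; print(np.linalg.norm(e).round(4),np.degrees(np.arctan2(e[1],e[0])).round(1))
c=plane("side",S([(152,122),(414,153),(35,572)]),.02)[:,:2];print(c.round(4), (c[1]+c[2])/2)
print("pan",plane("top",f([(470,120)],3.5,(140,140)),.06),plane("side",f([(441,335)],3.5,(210,120)),.06))
for n in("top","side"):
    im=cv2.imread(f"pics/{n}0.png")[:,:,::-1].copy()
    m=max(blobs(im,"green",amin=2000),key=lambda q:-abs(q[1][0]-(171 if n=="top" else 280)))[2]
    q=cv2.findContours(m.astype(np.uint8),0,1)[0][0].reshape(-1,2)
    p=plane(n,q,.004)[:,:2]; print(n,cv2.minAreaRect((p*1000).astype(np.float32)))
```

```text
red [ 0.491  -0.2226] [ 0.4916 -0.2249] [ 0.4914 -0.2232  0.1106]
yel [ 0.4761 -0.2966] [ 0.477 -0.298] [ 0.4766 -0.297   0.1114]
blu [ 0.4639 -0.3673] [ 0.4639 -0.369 ] [ 0.4639 -0.368   0.1112]
grn [ 0.5308 -0.2652] [ 0.5315 -0.2683] [ 0.5315 -0.2661  0.0544]
blk [ 0.5149 -0.3423] [ 0.5158 -0.3475] [ 0.5158 -0.3443  0.0521]
[[ 0.5921 -0.1993]
 [ 0.5454 -0.4296]
 [ 0.4187 -0.4024]
 [ 0.4669 -0.1743]] [ 0.5058 -0.3014]
0.235 -101.5
0.1295 167.9
0.2332 78.1
0.1277 -11.3
[[ 0.4661 -0.1779]
 [ 0.5918 -0.1995]
 [ 0.4205 -0.4053]] [ 0.50616845 -0.30240692]
pan [[0.6308641  0.00829127 0.06      ]] [[0.6310557  0.00748709 0.06      ]]
top ((513.39453125, 294.16241455078125), (252.0110321044922, 102.87346649169922), 5.9421067237854)
side ((513.448974609375, 294.85760498046875), (254.02914428710938, 103.58657836914062), 5.844738483428955)
```

Both views agree to about 2 mm, and with the given stand geometry: yaw is −11.7°, centre about (0.506,−0.302). The spots come out at red (0.4936,−0.2227), yellow (0.478,−0.296) and blue (0.463,−0.3695). The pan is at (0.631,0.008) and the mat centre at (0.513,0.2945), yaw 5.9°. I'll grasp the pots by the cap with the jaws along the stand's x, so the tips stay above the vials.

Call:
apply_moves([
  [0.225,0.424,0,0.311,0],
  [0.225,0.424,0,0.311,0],
  [0.225,0.424,0,0.311,0],
  [0.225,0.424,0,0.311,0],
  [0.225,0.424,0,0.311,0],
  [0.225,0.424,0,0.311,0],
  [0.225,0.424,0,0.311,0],
  [0.225,0.424,0,0.311,0],
  [0.225,0.424,0,0.311,0],
  [0.225,0.424,0,0.311,0],
], newtons=15)

```text
t: 1.1
eef_pos: [0.4918, -0.2207, 0.2139]
tcp_rot: [[0.201, 0.98, -0.0], [0.98, -0.201, 0.0], [0.0, -0.0, -1.0]]
wrist_force: [0.7, 0.1, 0.0]
grip_width: 0.0914
```

Call:
apply_moves([
  [0,0,0,0,0],
  [0,0,0,0,0],
  [0,0,0,0,0],
])

```text
t: 1.4
eef_pos: [0.4906, -0.2241, 0.2138]
tcp_rot: [[0.203, 0.979, -0.0], [0.979, -0.203, -0.0], [-0.0, -0.0, -1.0]]
wrist_force: [0.3, -0.8, 0.0]
grip_width: 0.0914
```

Run:
```python
from h import *
s=manip.sense();print(s['eef_pos'],s['tcp_rot'],s['joint_pos'])
cv2.imwrite("pics/side1.png",manip.get_image("side")[:,:,::-1])
```

```text
[ 0.4905919  -0.22414112  0.21379406] [[ 2.03118464e-01  9.79154130e-01 -2.81495242e-04]
 [ 9.79154168e-01 -2.03118477e-01 -1.87115072e-05]
 [-7.54983345e-05 -2.71826587e-04 -9.99999960e-01]] [-4.71699637e-01  1.26230372e-01  2.05897349e+00 -1.76909183e-04
  9.56631049e-01 -2.67055931e-01]
```

View pics/side1.png

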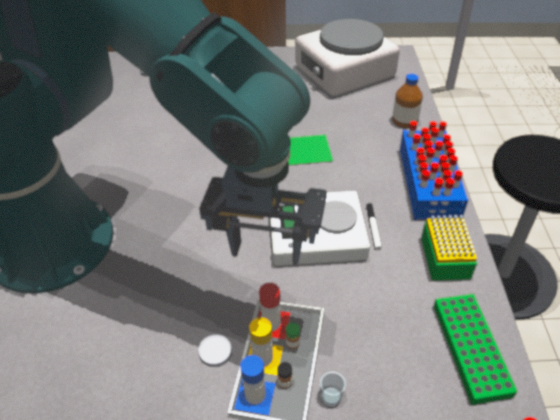

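The side view shows the open gripper at about (265,215), above the red pot, with its jaws across the row. Descending and gripping.

Call:
apply_moves([
  [0,0,-0.05,0,0],
  [0,0,-0.1,0,0],
  [0,0,-0.125,0,0],
  [0,0,-0.139,0,0],
  [0,0,-0.139,0,0],
  [0,0,-0.139,0,0.3],
  [0,0,-0.139,0,0.5],
  [0,0,-0.139,0,1],
  [0,0,-0.139,0,1],
  [0,0,-0.139,0,1],
], newtons=15)

```text
t: 2.45
eef_pos: [0.4913, -0.2236, 0.0754]
tcp_rot: [[0.202, 0.979, 0.001], [0.979, -0.202, -0.0], [-0.0, 0.001, -1.0]]
wrist_force: [-0.3, -0.0, -0.2]
grip_width: 0.054
```

Call:
apply_moves([
  [0,0,0,0,1],
  [0,0,0,0,1],
  [0,0,0,0,1],
  [0,0,0,0,1],
])

```text
t: 2.85
eef_pos: [0.4911, -0.2235, 0.075]
tcp_rot: [[0.203, 0.979, 0.0], [0.979, -0.203, -0.0], [0.0, 0.0, -1.0]]
wrist_force: [-0.1, 0.2, 0.2]
grip_width: 0.0375
```

Call:
apply_moves([
  [0,0,0.02,0,1],
  [0,0,0.06,0,1],
  [0,0,0.11,0,1],
  [0,0,0.15,0,1],
  [0.01,0.04,0.16,0,1],
  [0.02,0.09,0.16,0,1],
  [0.03,0.135,0.16,0,1],
  [0.04,0.18,0.16,0,1],
  [0.05,0.225,0.16,0,1],
  [0.06,0.27,0.16,0,1],
])

```text
t: 3.85
eef_pos: [0.5509, 0.0484, 0.2349]
tcp_rot: [[0.203, 0.979, -0.0], [0.979, -0.203, -0.0], [-0.0, -0.0, -1.0]]
wrist_force: [0.8, -0.1, -1.1]
grip_width: 0.0377
```

Call:
apply_moves([
  [0.009,0.04,0,0,1],
  [0.018,0.08,0,0,1],
  [0.027,0.12,0,0,1],
  [0.036,0.16,0,0,1],
  [0.043,0.2,0,0,1],
  [0.047,0.235,0,0,1],
  [0.047,0.256,0,0,1],
  [0.047,0.256,0,0,1],
  [0.047,0.256,0,0,1],
])

```text
t: 4.75
eef_pos: [0.5976, 0.3021, 0.2345]
tcp_rot: [[0.202, 0.979, -0.001], [0.979, -0.202, -0.001], [-0.001, -0.001, -1.0]]
wrist_force: [-0.4, -0.1, -0.9]
grip_width: 0.0377
```

Run:
```python
from h import *
s=manip.sense();print(s['t'],s['eef_pos'],s['grip_width'],s['wrist_force'],s['joint_pos'])
cv2.imwrite("pics/side2.png",manip.get_image("side")[:,:,::-1])
```

```text
4.75 [0.59757054 0.30206398 0.23449699] 0.03771548823237553 [-0.38541598 -0.14113287 -0.85182425] [ 4.33301150e-01  3.10280836e-01  1.78717501e+00 -2.27171973e-04
  1.04509257e+00  6.36813568e-01]
```

View pics/side2.png

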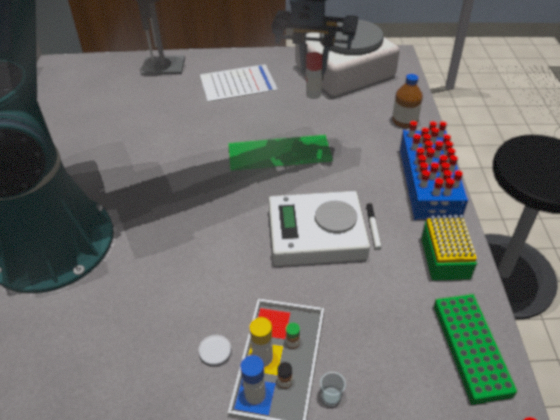

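The red pot hangs upright at (314,75), its shadow falls near the mat's right end at (320,155), and the stand is undisturbed. Lowering it onto the mat.

Call:
apply_moves([
  [0,0,-0.05,0,1],
  [0,0,-0.1,0,1],
  [0,0,-0.14,0,1],
  [0,0,-0.155,0,1],
  [0,0,-0.163,0,1],
  [0,0,-0.163,0,1],
  [0,0,-0.163,0,1],
  [0,0,-0.163,0,0.35],
  [0,0,-0.163,0,0.35],
  [0,0,-0.163,0,0.35],
])

```text
t: 5.8
eef_pos: [0.5984, 0.3027, 0.0728]
tcp_rot: [[0.203, 0.979, 0.001], [0.979, -0.203, 0.001], [0.001, 0.001, -1.0]]
wrist_force: [-0.1, -1.0, 0.3]
grip_width: 0.0581
```

Call:
apply_moves([
  [0,0,0,0,0.35],
  [0,0,0,0,0.35],
  [0,0,0,0,0.35],
  [0,0,0.04,0,0.35],
  [0,0,0.09,0,0.35],
  [0,0,0.13,0,0.35],
  [0,0,0.16,0,0.35],
  [-0.02,-0.04,0.163,0,0.35],
  [-0.03,-0.09,0.163,0,0.35],
  [-0.04,-0.14,0.163,0,0.2],
])

```text
t: 6.8
eef_pos: [0.5576, 0.1633, 0.2352]
tcp_rot: [[0.201, 0.98, 0.001], [0.98, -0.201, 0.0], [0.0, 0.001, -1.0]]
wrist_force: [0.5, -0.4, 0.2]
grip_width: 0.0647
```

Run:
```python
from h import *
s=manip.sense();print(s['t'],s['eef_pos'],s['grip_width'],s['wrist_force'])
for n in("side","top"):
  im=manip.get_image(n);cv2.imwrite(f"pics/{n}3.png",im[:,:,::-1])
  for b in blobs(im,"red",amin=100): print(n,b[0],b[1],plane(n,b[1],.008)[0])
```

```text
6.8 [0.55760019 0.16333281 0.23521724] 0.06468521412046506 [ 0.51801239 -0.41153327  0.16484576]
side [307 111  14  13 117] [313.30769231 116.37606838] [0.60942351 0.43940934 0.008     ]
side [ 413  122   49   66 1323] [436.63038549 155.29554044] [0.91274342 0.26166281 0.008     ]
side [258 309  32  30 516] [276.39341085 321.39147287] [ 0.5018901  -0.21966613  0.008     ]
top [199  65   9  26 144] [202.94444444  76.76388889] [0.93894273 0.2104463  0.008     ]
top [470  66  13  12 113] [476.16814159  71.02654867] [ 0.93430569 -0.57304571  0.008     ]
top [229  76   7  24 114] [231.96491228  87.59649123] [0.90370099 0.12624385 0.008     ]
top [349 215  24  23 424] [360.67216981 226.30188679] [ 0.49382368 -0.22331062  0.008     ]
```

View pics/side3.png

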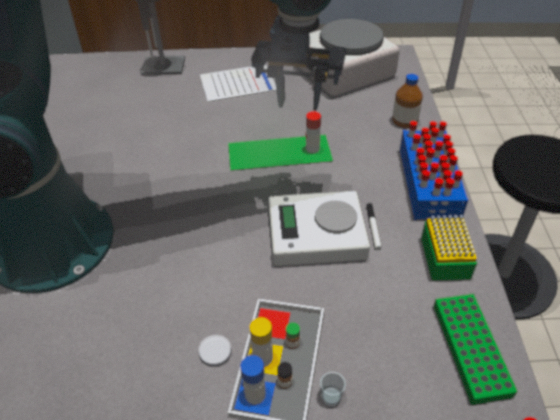

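The red pot stands upright on the mat, its cap at (313,117) and its foot near (313,150). The red spot measures (0.4938,−0.2233), as predicted. Yellow is next.

Call:
apply_moves([
  [-0.01,-0.05,0,0,0.2],
  [-0.018,-0.1,0,0,0.1],
  [-0.026,-0.15,0,0,0],
  [-0.035,-0.2,0,0,0],
  [-0.044,-0.25,0,0,0],
  [-0.053,-0.3,0,0,0],
  [-0.062,-0.35,0,0,0],
  [-0.07,-0.4,0,0,0],
  [-0.078,-0.44,0,0,0],
  [-0.081,-0.4595,0,0,0],
])

```text
t: 7.9
eef_pos: [0.4769, -0.2982, 0.2351]
tcp_rot: [[0.205, 0.979, 0.0], [0.979, -0.205, -0.001], [-0.0, 0.0, -1.0]]
wrist_force: [-0.3, 0.2, -0.1]
grip_width: 0.0911
```

Call:
apply_moves([
  [0,0,0,0,0],
  [0,0,-0.04,0,0],
  [0,0,-0.09,0,0],
  [0,0,-0.13,0,0],
  [0,0,-0.155,0,0],
  [0,0,-0.16,0,0],
  [0,0,-0.16,0,0.3],
  [0,0,-0.16,0,0.5],
  [0,0,-0.16,0,1],
  [0,0,-0.16,0,1],
])

```text
t: 8.9
eef_pos: [0.478, -0.2954, 0.0762]
tcp_rot: [[0.203, 0.979, 0.002], [0.979, -0.203, -0.001], [-0.001, 0.002, -1.0]]
wrist_force: [-0.4, -0.0, -0.6]
grip_width: 0.0616
```

Call:
apply_moves([
  [0,0,0,0,1],
  [0,0,0,0,1],
  [0,0,0,0,1],
  [0,0,0,0,1],
  [0,0,0.02,0,1],
  [0,0,0.06,0,1],
  [0,0,0.11,0,1],
  [0,0,0.15,0,1],
  [0,0,0.16,0,1],
])

```text
t: 9.8
eef_pos: [0.4789, -0.2961, 0.2395]
tcp_rot: [[0.203, 0.979, 0.005], [0.979, -0.203, -0.003], [-0.002, 0.006, -1.0]]
wrist_force: [0.2, 0.3, -1.4]
grip_width: 0.037
```

Call:
apply_moves([
  [0.003,0.04,0,0,1],
  [0.006,0.09,0,0,1],
  [0.009,0.14,0,0,1],
  [0.012,0.19,0,0,1],
  [0.015,0.24,0,0,1],
  [0.018,0.29,0,0,1],
  [0.021,0.34,0,0,1],
  [0.024,0.39,0,0,1],
  [0.027,0.44,0,0,1],
  [0.03,0.49,0,0,1],
])

```text
t: 10.8
eef_pos: [0.5067, 0.1962, 0.2342]
tcp_rot: [[0.202, 0.979, -0.001], [0.979, -0.202, -0.0], [-0.0, -0.001, -1.0]]
wrist_force: [1.0, -0.8, -1.4]
grip_width: 0.0375
```

Call:
apply_moves([
  [0.003,0.045,0,0,1],
  [0.005,0.08,0,0,1],
  [0.0065,0.1015,0,0,1],
  [0.0065,0.1015,0,0,1],
  [0.0065,0.1015,0,0,1],
])

```text
t: 11.3
eef_pos: [0.5133, 0.2954, 0.2339]
tcp_rot: [[0.202, 0.979, -0.001], [0.979, -0.202, -0.001], [-0.001, -0.001, -1.0]]
wrist_force: [0.5, 0.3, -1.4]
grip_width: 0.0376
```

Run:
```python
from h import *
s=manip.sense();print(s['t'],s['eef_pos'],s['grip_width'],s['wrist_force'])
for n in("side","top"):
  im=manip.get_image(n);cv2.imwrite(f"pics/{n}4.png",im[:,:,::-1])
```

```text
11.3 [0.51327186 0.29539286 0.23391975] 0.03755250693591142 [ 0.47308831  0.32732906 -1.36616879]
```

View pics/side4.png

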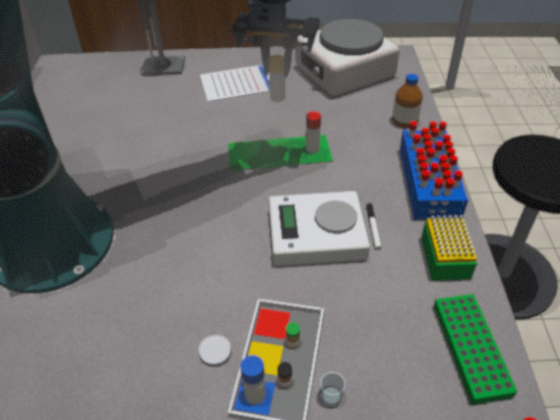

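The yellow pot hangs upright at (277,78) above the mat, clear of red. Lowering it.

Call:
apply_moves([
  [0,0,-0.05,0,1],
  [0,0,-0.1,0,1],
  [0,0,-0.14,0,1],
  [0,0,-0.155,0,1],
  [0,0,-0.163,0,1],
  [0,0,-0.163,0,1],
  [0,0,-0.163,0,1],
  [0,0,-0.163,0,0.35],
  [0,0,-0.163,0,0.35],
  [0,0,-0.163,0,0.35],
])

```text
t: 12.4
eef_pos: [0.5142, 0.2958, 0.0727]
tcp_rot: [[0.203, 0.979, 0.001], [0.979, -0.203, 0.001], [0.001, 0.001, -1.0]]
wrist_force: [0.0, 1.2, 0.0]
grip_width: 0.0579
```

Call:
apply_moves([
  [0,0,0,0,0.35],
  [0,0,0,0,0.35],
  [0,0,0,0,0.35],
  [0,0,0.04,0,0.35],
  [0,0,0.09,0,0.35],
  [0,0,0.13,0,0.35],
  [0,0,0.16,0,0.35],
  [-0.003,-0.04,0.163,0,0.35],
  [-0.006,-0.09,0.163,0,0.35],
  [-0.01,-0.14,0.163,0,0.2],
])

```text
t: 13.4
eef_pos: [0.5035, 0.1547, 0.2352]
tcp_rot: [[0.201, 0.98, 0.001], [0.98, -0.201, 0.0], [0.0, 0.001, -1.0]]
wrist_force: [0.4, -1.0, 0.6]
grip_width: 0.0642
```

Run:
```python
from h import *
s=manip.sense();print(s['t'],s['eef_pos'],s['grip_width'],s['wrist_force'])
for n in("side","top"):
  im=manip.get_image(n);cv2.imwrite(f"pics/{n}5.png",im[:,:,::-1])
  for b in blobs(im,"yellow",amin=100): print(n,b[0],b[1],plane(n,b[1],.008)[0])
```

```text
13.4 [0.50350078 0.15467561 0.23522104] 0.06421519284796662 [ 0.37977806 -0.97622298  0.60804279]
side [427 218  49  44 506] [446.59881423 248.88537549] [ 0.86669472 -0.04945854  0.008     ]
side [249 342  34  33 674] [267.61275964 355.52967359] [ 0.48528021 -0.29244177  0.008     ]
top [281  98  41   9 189] [300.52910053 103.31746032] [ 0.8511178  -0.07015077  0.008     ]
top [ 493  122   67   73 4184] [527.54875717 159.01983748] [ 0.67118105 -0.68607578  0.008     ]
top [377 220  23  23 418] [388.29904306 231.28229665] [ 0.47896042 -0.2965989   0.008     ]
```

View pics/side5.png

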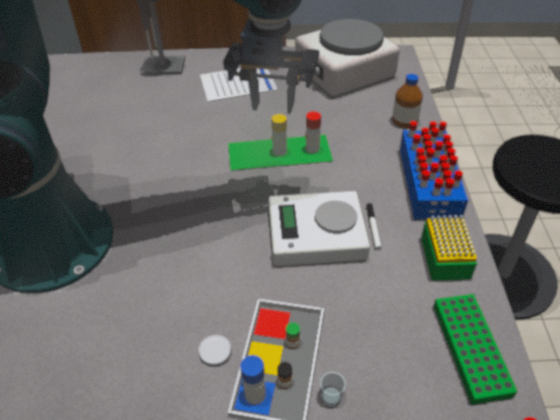

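The yellow pot stands upright on the mat at (279,135), beside red at (313,132). Now blue.

Call:
apply_moves([
  [-0.004,-0.05,0,0,0.2],
  [-0.008,-0.1,0,0,0.1],
  [-0.012,-0.15,0,0,0],
  [-0.016,-0.2,0,0,0],
  [-0.02,-0.25,0,0,0],
  [-0.024,-0.3,0,0,0],
  [-0.028,-0.35,0,0,0],
  [-0.032,-0.4,0,0,0],
  [-0.036,-0.45,0,0,0],
  [-0.0396,-0.495,0,0,0],
])

```text
t: 14.5
eef_pos: [0.4641, -0.3412, 0.235]
tcp_rot: [[0.203, 0.979, 0.0], [0.979, -0.203, -0.0], [-0.0, 0.0, -1.0]]
wrist_force: [0.7, -0.1, -0.1]
grip_width: 0.0911
```

Call:
apply_moves([
  [0,-0.028,0,0,0],
  [0,-0.028,0,0,0],
  [0,-0.028,-0.04,0,0],
  [0,-0.028,-0.09,0,0],
  [0,-0.028,-0.13,0,0],
  [0,-0.028,-0.155,0,0],
  [0,-0.028,-0.16,0,0],
  [0,-0.028,-0.16,0,0.3],
  [0,-0.028,-0.16,0,0.5],
  [0,-0.028,-0.16,0,1],
])

```text
t: 15.5
eef_pos: [0.4652, -0.3676, 0.0766]
tcp_rot: [[0.202, 0.979, 0.002], [0.979, -0.202, -0.002], [-0.001, 0.002, -1.0]]
wrist_force: [0.1, 0.5, -0.6]
grip_width: 0.0699
```

Call:
apply_moves([
  [0,0,0,0,1],
  [0,0,0,0,1],
  [0,0,0,0,1],
  [0,0,0,0,1],
  [0,0,0,0,1],
  [0,0,0.02,0,1],
  [0,0,0.06,0,1],
  [0,0,0.11,0,1],
  [0,0,0.15,0,1],
  [0,0,0.16,0,1],
])

```text
t: 16.5
eef_pos: [0.4657, -0.3683, 0.2396]
tcp_rot: [[0.203, 0.979, 0.005], [0.979, -0.203, -0.004], [-0.003, 0.005, -1.0]]
wrist_force: [0.2, 0.0, -1.4]
grip_width: 0.0378
```

Call:
apply_moves([
  [0.01,0.04,0,0,1],
  [0.02,0.09,0,0,1],
  [0.03,0.14,0,0,1],
  [0.04,0.19,0,0,1],
  [0.045,0.24,0,0,1],
  [0.05,0.29,0,0,1],
  [0.05,0.34,0,0,1],
  [0.045,0.39,0,0,1],
  [0.035,0.44,0,0,1],
  [0.02,0.49,0,0,1],
])

```text
t: 17.5
eef_pos: [0.4853, 0.1182, 0.2342]
tcp_rot: [[0.203, 0.979, -0.001], [0.979, -0.203, -0.0], [-0.0, -0.001, -1.0]]
wrist_force: [1.1, -0.5, -2.0]
grip_width: 0.0377
```

Call:
apply_moves([
  [-0.015,0.045,0,0,1],
  [-0.03,0.09,0,0,1],
  [-0.045,0.135,0,0,1],
  [-0.055,0.1645,0,0,1],
  [-0.055,0.1645,0,0,1],
  [-0.055,0.1645,0,0,1],
  [-0.055,0.1645,0,0,1],
])

```text
t: 18.2
eef_pos: [0.4312, 0.28, 0.2344]
tcp_rot: [[0.203, 0.979, -0.001], [0.979, -0.203, -0.001], [-0.001, -0.001, -1.0]]
wrist_force: [0.1, -0.4, -1.5]
grip_width: 0.0376
```

Run:
```python
from h import *
s=manip.sense();print(s['t'],s['eef_pos'],s['grip_width'],s['wrist_force'],s['joint_pos'])
for n in("side",):
  im=manip.get_image(n);cv2.imwrite(f"pics/{n}6.png",im[:,:,::-1])
```

```text
18.2 [0.43115839 0.27995322 0.23437145] 0.037578840725946465 [ 0.1385936  -0.43802049 -1.52940274] [ 5.30631225e-01  5.60186274e-02  2.09337201e+00 -1.93115204e-04
  9.93158139e-01  7.35233859e-01]
```

View pics/side6.png

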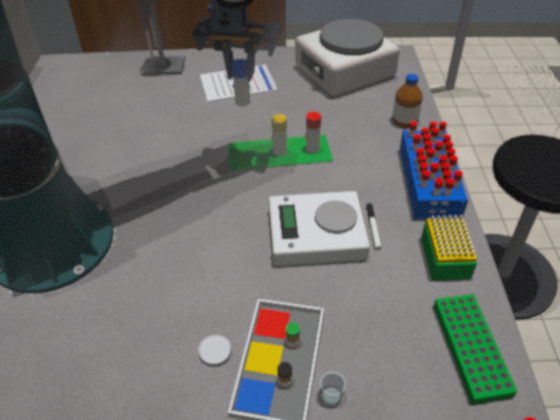

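The blue pot hangs upright at (241,82), near the left end of the mat. All three spots and both vials are now visible. It may still be settling, so I'll hold briefly and then lower.

Call:
apply_moves([
  [0,0,0,0,1],
  [0,0,-0.04,0,1],
  [0,0,-0.09,0,1],
  [0,0,-0.13,0,1],
  [0,0,-0.15,0,1],
  [0,0,-0.155,0,1],
  [0,0,-0.155,0,1],
])

```text
t: 18.95
eef_pos: [0.4313, 0.2804, 0.0798]
tcp_rot: [[0.203, 0.979, -0.001], [0.979, -0.203, -0.0], [-0.001, -0.001, -1.0]]
wrist_force: [0.4, -0.3, -1.2]
grip_width: 0.0377
```

Call:
apply_moves([
  [0,0,-0.004,0,1],
  [0,0,-0.008,0,1],
  [0,0,-0.008,0,1],
  [0,0,-0.008,0,0.35],
  [0,0,-0.008,0,0.35],
  [0,0,-0.008,0,0.35],
  [0,0,-0.008,0,0.35],
  [0,0,-0.008,0,0.35],
])

```text
t: 19.75
eef_pos: [0.4312, 0.2809, 0.072]
tcp_rot: [[0.203, 0.979, 0.0], [0.979, -0.203, 0.0], [0.0, 0.0, -1.0]]
wrist_force: [-0.3, 0.3, -0.4]
grip_width: 0.0588
```

Call:
apply_moves([
  [0,0,0,0,0.35],
  [0,0,0.04,0,0.35],
  [0,0,0.09,0,0.35],
  [0,0,0.13,0,0.35],
  [0,0,0.16,0,0.35],
  [0.02,-0.04,0.163,0,0.35],
  [0.04,-0.08,0.163,0,0.35],
  [0.06,-0.12,0.163,0,0.35],
  [0.06,-0.12,0.163,0,0.35],
])

```text
t: 20.65
eef_pos: [0.4927, 0.1575, 0.2352]
tcp_rot: [[0.206, 0.979, 0.001], [0.979, -0.206, -0.0], [-0.0, 0.001, -1.0]]
wrist_force: [-0.6, 1.5, -0.5]
grip_width: 0.0593
```

Run:
```python
from h import *
s=manip.sense();print(s['t'],s['eef_pos'],s['grip_width'],s['wrist_force'])
for n in("side","top"):
  im=manip.get_image(n);cv2.imwrite(f"pics/{n}7.png",im[:,:,::-1])
  for c in("red","yellow","blue","green"):
   for b in blobs(im,c,amin=40):
    p=plane(n,b[1],.008)[0]
    if p[0]<.65 and p[1]>-.45: print(n,c,b[0],b[1],p,plane(n,b[1],.109 if p[1]>.2 else .058)[0])
```

```text
20.65 [0.49273104 0.15747108 0.23515572] 0.05934159797493759 [-0.57250231  1.46301762 -0.50367846]
side red [307 112  14  11 115] [313.37391304 116.36521739] [0.60960863 0.43945361 0.008     ] [0.59912574 0.29791611 0.109     ]
side red [254 309  36  30 810] [271.66049383 323.28888889] [ 0.49285949 -0.22368314  0.008     ] [ 0.49428284 -0.25618982  0.058     ]
side yellow [272 115  14   8  96] [278.72916667 118.5       ] [0.51407029 0.4331019  0.008     ] [0.51451859 0.29229115 0.109     ]
side yellow [245 342  38  33 962] [263.64553015 357.85862786] [ 0.47810382 -0.29702249  0.008     ] [ 0.48036297 -0.32537509  0.058     ]
side blue [238 119  13   9  85] [243.89411765 123.17647059] [0.4189587  0.41538901 0.008     ] [0.43028937 0.27660491 0.109     ]
side blue [ 235  379   40   36 1062] [254.67043315 396.07532957] [ 0.4631018  -0.37072537  0.008     ] [ 0.46621068 -0.39490329  0.058     ]
side green [ 229  136  103   33 1659] [279.82640145 154.16274864] [0.5150496  0.27906579 0.008     ] [0.51538585 0.15587935 0.109     ]
side green [287 324  12  11 104] [292.77884615 328.81730769] [ 0.53259683 -0.23699981  0.008     ] [ 0.53176939 -0.26875221  0.058     ]
top red [349 215  24  23 425] [360.66352941 226.28705882] [ 0.4938645 -0.2232895  0.008    ] [ 0.48772558 -0.21286404  0.058     ]
top yellow [377 220  23  23 419] [388.3221957  231.29832936] [ 0.47891592 -0.29665795  0.008     ] [ 0.4735042  -0.28266333  0.058     ]
top blue [405 225  23  24 439] [416.17767654 236.4214123 ] [ 0.46380322 -0.36980567  0.008     ] [ 0.45912669 -0.35225264  0.058     ]
top blue [ 13 234  49  14  89] [ 37.1011236  240.03370787] [0.4732427  0.65138434 0.008     ] [0.46286851 0.58649219 0.109     ]
top green [376 206   8   8  47] [379.63829787 209.80851064] [ 0.53807729 -0.27699551  0.008     ] [ 0.52978755 -0.26395741  0.058     ]
```

View pics/side7.png

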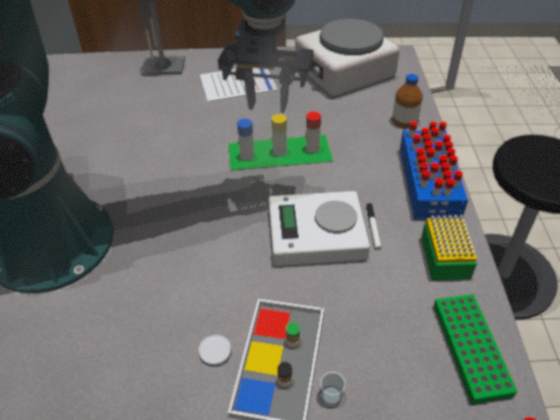

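View pics/top7.png

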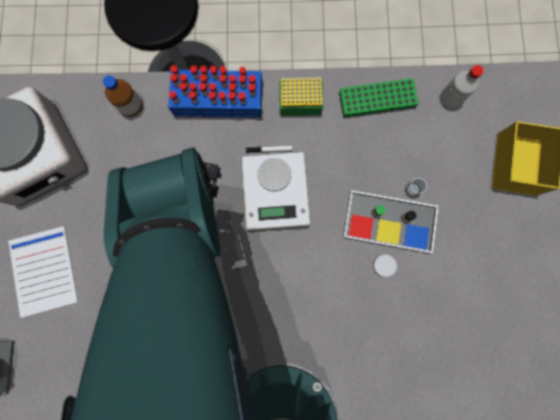

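All three pots stand on the mat with caps at (245,126), (279,121) and (313,118), and the stand holds only the two vials. Measured spots are red (0.4935,−0.2235), yellow (0.4786,−0.2968) and blue (0.4635,−0.3701). Now the green vial at (0.531,−0.266).

Call:
apply_moves([
  [0.004,-0.05,0,0,0.4],
  [0.008,-0.1,0,0,0.4],
  [0.012,-0.15,0,0,0.4],
  [0.016,-0.2,0,0,0.4],
  [0.02,-0.25,0,0,0.4],
  [0.025,-0.3,0,0,0.4],
  [0.03,-0.35,0,0,0.4],
  [0.035,-0.4,0,0,0.4],
  [0.0385,-0.4237,0,0,0.4],
  [0.0385,-0.4237,0,0,0.4],
])

```text
t: 21.75
eef_pos: [0.5303, -0.2645, 0.2347]
tcp_rot: [[0.204, 0.979, 0.0], [0.979, -0.204, -0.0], [-0.0, 0.0, -1.0]]
wrist_force: [-0.7, 1.2, 0.1]
grip_width: 0.0545
```

Call:
apply_moves([
  [0,0,-0.03,0,0.4],
  [0,0,-0.07,0,0.4],
  [0,0,-0.1,0,0.4],
  [0,0,-0.12,0,0.4],
  [0,0,-0.12,0,0.4],
  [0,0,-0.12,0,0.4],
])

```text
t: 22.35
eef_pos: [0.5301, -0.2618, 0.1154]
tcp_rot: [[0.201, 0.98, -0.0], [0.98, -0.201, 0.0], [0.0, -0.0, -1.0]]
wrist_force: [0.6, -0.0, 0.8]
grip_width: 0.0546
```

Run:
```python
from h import *
s=manip.sense();print(s['t'],s['eef_pos'],s['grip_width'],s['wrist_force'])
```

```text
22.35 [ 0.53007955 -0.2617695   0.11539094] 0.05455177601135457 [ 0.57352905 -0.00911213  0.83488594]
```

Call:
apply_moves([
  [0.001,-0.0035,0,0,0.4],
  [0.001,-0.0035,-0.03,0,0.4],
  [0.001,-0.0035,-0.06,0,0.4],
  [0.001,-0.0035,-0.08,0,0.4],
  [0.001,-0.0035,-0.088,0,0.4],
  [0.001,-0.0035,-0.088,0,0.4],
  [0.001,-0.0035,-0.088,0,0.4],
  [0.001,-0.0035,-0.088,0,1],
  [0.001,-0.0035,-0.088,0,1],
  [0.001,-0.0035,-0.088,0,1],
])

```text
t: 23.35
eef_pos: [0.531, -0.2666, 0.0276]
tcp_rot: [[0.202, 0.979, 0.001], [0.979, -0.202, -0.0], [-0.0, 0.001, -1.0]]
wrist_force: [-0.2, -0.3, -0.2]
grip_width: 0.0337
```

Call:
apply_moves([
  [0,0,0,0,1],
  [0,0,0,0,1],
  [0,0,0,0,1],
  [0,0,0,0,1],
])

```text
t: 23.75
eef_pos: [0.5309, -0.2665, 0.0272]
tcp_rot: [[0.203, 0.979, 0.0], [0.979, -0.203, -0.0], [-0.0, 0.0, -1.0]]
wrist_force: [-0.8, 0.5, 6.6]
grip_width: 0.0256
```

Call:
apply_moves([
  [0,0,0.02,0,1],
  [0,0,0.06,0,1],
  [0,0,0.11,0,1],
  [0,0,0.16,0,1],
  [0,0,0.18,0,1],
  [0,0,0.18,0,1],
])

```text
t: 24.35
eef_pos: [0.5321, -0.2671, 0.2104]
tcp_rot: [[0.203, 0.979, 0.005], [0.979, -0.203, -0.003], [-0.002, 0.005, -1.0]]
wrist_force: [-0.1, -0.1, -0.7]
grip_width: 0.0259
```

Run:
```python
from h import *
s=manip.sense();print(s['t'],s['eef_pos'],s['grip_width'],s['wrist_force'])
for n in("side",):
  im=manip.get_image(n);cv2.imwrite(f"pics/{n}8.png",im[:,:,::-1])
```

```text
24.35 [ 0.53211076 -0.26714135  0.21036371] 0.025877424577707066 [-0.11787489 -0.13461605 -0.7413655 ]
```

View pics/side8.png

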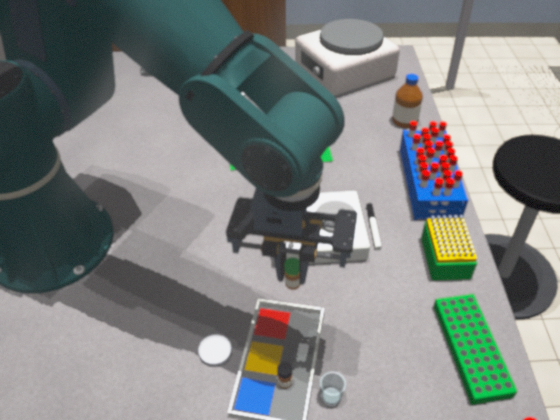

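The vial, green cap up, hangs straight in the fingers at (292,270), and the black vial is still at (285,375). Moving to the pan.

Call:
apply_moves([
  [0.014,0.04,0,0,1],
  [0.03,0.085,0,0,1],
  [0.046,0.13,0,0,1],
  [0.062,0.175,0,0,1],
  [0.078,0.22,0,0,1],
  [0.092,0.255,0,0,1],
  [0.1,0.2745,0,0,1],
  [0.1,0.2745,0,0,1],
  [0.1,0.2745,0,0,1],
])

```text
t: 25.3
eef_pos: [0.6297, 0.0082, 0.2051]
tcp_rot: [[0.202, 0.979, -0.003], [0.979, -0.202, -0.0], [-0.001, -0.003, -1.0]]
wrist_force: [-1.0, -0.1, -0.3]
grip_width: 0.0255
```

Call:
apply_moves([
  [0,0,-0.03,0,1],
  [0,0,-0.06,0,1],
  [0,0,-0.09,0,1],
  [0,0,-0.105,0,1],
  [0,0,-0.105,0,1],
  [0,0,-0.105,0,1],
  [0,0,-0.105,0,1],
])

```text
t: 26.0
eef_pos: [0.6316, 0.0079, 0.1034]
tcp_rot: [[0.203, 0.979, 0.002], [0.979, -0.203, -0.0], [0.0, 0.002, -1.0]]
wrist_force: [0.2, 0.5, -0.3]
grip_width: 0.0255
```

Run:
```python
from h import *
s=manip.sense();print(s['t'],s['eef_pos'],s['grip_width'],s['wrist_force'])
for n in("side",):
  im=manip.get_image(n);cv2.imwrite(f"pics/{n}9.png",cv2.resize(im[120:300,220:420,::-1],None,fx=3.3,fy=3.3))
```

```text
26.0 [0.63155302 0.00786909 0.10341601] 0.025545933495598055 [ 0.18757384  0.50977151 -0.26549507]
```

View pics/side9.png

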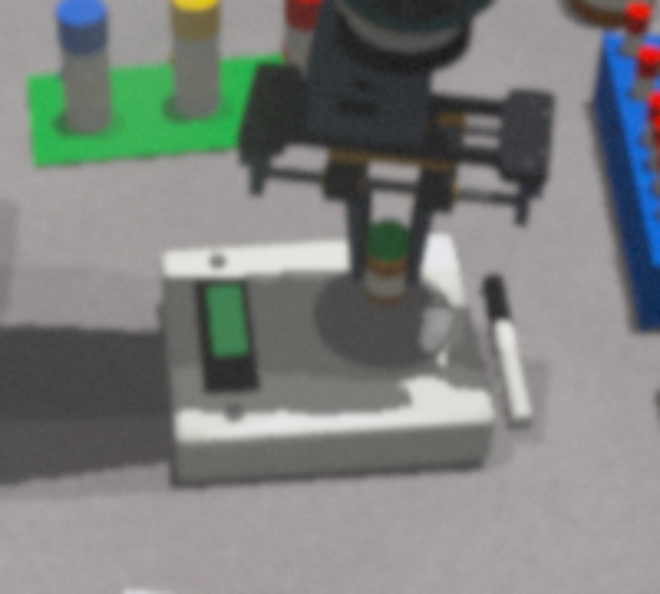

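The vial hangs upright over the pan, its foot at about crop (386,298) with the pan centred near (386,312), about 20 mm up. Lowering.

Call:
apply_moves([
  [0,0,-0.01,0,1],
  [0,0,-0.017,0,1],
  [0,0,-0.02,0,1],
  [0,0,-0.02,0,1],
  [0,0,-0.02,0,1],
])

```text
t: 26.55
eef_pos: [0.6305, 0.0082, 0.0816]
tcp_rot: [[0.202, 0.979, -0.001], [0.979, -0.202, 0.0], [-0.0, -0.001, -1.0]]
wrist_force: [-0.8, 0.1, 0.9]
grip_width: 0.0254
```

Height .0816 matches the expected contact height. Releasing slowly, then going straight up.

Call:
apply_moves([
  [0,0,-0.0005,0,0.68],
  [0,0,-0.0005,0,0.6],
  [0,0,-0.0005,0,0.5],
  [0,0,-0.0005,0,0.4],
  [0,0,-0.0005,0,0.4],
  [0,0,-0.0005,0,0.4],
  [0,0,0.03,0,0.4],
  [0,0,0.08,0,0.4],
  [0,0,0.12,0,0.4],
  [0,0,0.15,0,0.4],
])

```text
t: 27.55
eef_pos: [0.6313, 0.0081, 0.2349]
tcp_rot: [[0.203, 0.979, 0.002], [0.979, -0.203, -0.0], [0.0, 0.002, -1.0]]
wrist_force: [0.2, -0.0, -0.4]
grip_width: 0.0547
```

Call:
apply_moves([
  [0,0.05,0,0,0.4],
  [0,0.1,0,0,0.4],
  [-0.01,0.15,0,0,0.35],
  [-0.02,0.18,0,0,0.35],
  [-0.02,0.18,0,0,0.35],
])

```text
t: 28.05
eef_pos: [0.6095, 0.1914, 0.2319]
tcp_rot: [[0.199, 0.98, -0.0], [0.98, -0.199, 0.0], [0.0, -0.0, -1.0]]
wrist_force: [-0.2, -1.4, -0.6]
grip_width: 0.0591
```

Run:
```python
from h import *
s=manip.sense();print(s['t'],s['eef_pos'],s['grip_width'],s['wrist_force'])
for n in("side","top"):
  im=manip.get_image(n);cv2.imwrite(f"pics/{n}10.png",im[:,:,::-1])
  for b in blobs(im,"green",amin=20):
    p=plane(n,b[1],.112)[0]
    if b[0][4]<200: print(n,b[0],b[1],p,plane(n,b[1],.108)[0])
```

```text
28.05 [0.60949698 0.19141807 0.23191477] 0.059061671046952376 [-0.22690139 -1.35697494 -0.55248896]
side [332 195  10   8  56] [336.16071429 198.41071429] [0.62917507 0.00550769 0.112     ] [0.62974618 0.00963276 0.108     ]
top [379  84   7  20  51] [382.03921569  93.58823529] [ 0.82306411 -0.27351736  0.112     ] [ 0.82503591 -0.27466277  0.108     ]
top [360  86  13  19  83] [366.39759036  94.65060241] [ 0.82131666 -0.23350859  0.112     ] [ 0.82328089 -0.23448077  0.108     ]
top [354  88   7  19  47] [356.57446809  97.4893617 ] [ 0.81429004 -0.20806042  0.112     ] [ 0.81622385 -0.20892241  0.108     ]
top [282 107  39   3  60] [300.83333333 108.05      ] [ 0.789335   -0.06440603  0.112     ] [ 0.79116075 -0.06464602  0.108     ]
top [271 167   6   7  38] [273.63157895 170.02631579] [0.62691355 0.00795585 0.112     ] [0.62803604 0.00802918 0.108     ]
```

View pics/side10.png

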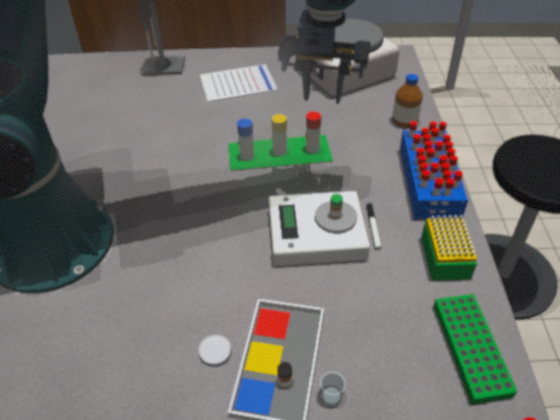

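The green-capped vial stands upright in the middle of the pan, its cap at (336,200). It measures about (0.629,0.007) against the pan at (0.631,0.008). The pots are still on the mat, so I'll return them now, red first.

Call:
apply_moves([
  [-0.011,0.05,0,0,0.35],
  [-0.011,0.09,0,0,0.35],
  [-0.011,0.111,0,0,0.35],
  [-0.011,0.111,0,0,0.35],
  [-0.011,0.111,0,0,0.35],
  [-0.011,0.111,-0.04,0,0.35],
  [-0.011,0.111,-0.08,0,0.35],
  [-0.011,0.111,-0.1,0,0.35],
  [-0.011,0.111,-0.1,0,0.35],
])

```text
t: 29.05
eef_pos: [0.5983, 0.2967, 0.1289]
tcp_rot: [[0.204, 0.979, -0.005], [0.979, -0.204, -0.002], [-0.003, -0.004, -1.0]]
wrist_force: [-0.7, 0.1, 0.6]
grip_width: 0.0596
```

Call:
apply_moves([
  [0,0,0,0,0.35],
  [0,0,0,0,0.35],
])

```text
t: 29.25
eef_pos: [0.6008, 0.2989, 0.1337]
tcp_rot: [[0.203, 0.979, 0.002], [0.979, -0.203, 0.001], [0.001, 0.002, -1.0]]
wrist_force: [-0.2, -0.1, 0.2]
grip_width: 0.0592
```

Call:
apply_moves([
  [-0.002,0.0035,0,0,0.35],
  [-0.002,0.0035,-0.02,0,0.35],
  [-0.002,0.0035,-0.04,0,0.35],
  [-0.002,0.0035,-0.055,0,0.35],
  [-0.002,0.0035,-0.06,0,0.35],
  [-0.002,0.0035,-0.06,0,0.35],
  [-0.002,0.0035,-0.06,0,0.35],
])

```text
t: 29.95
eef_pos: [0.5982, 0.3029, 0.0728]
tcp_rot: [[0.203, 0.979, 0.001], [0.979, -0.203, 0.0], [0.001, 0.001, -1.0]]
wrist_force: [0.3, -0.0, 0.1]
grip_width: 0.0594
```

Call:
apply_moves([
  [0,0,0,0,1],
  [0,0,0,0,1],
  [0,0,0,0,1],
  [0,0,0,0,1],
  [0,0,0,0,1],
  [0,0,0,0,1],
])

```text
t: 30.55
eef_pos: [0.598, 0.3027, 0.0723]
tcp_rot: [[0.203, 0.979, 0.001], [0.979, -0.203, 0.0], [0.0, 0.0, -1.0]]
wrist_force: [0.3, -0.2, 5.3]
grip_width: 0.0379
```

Call:
apply_moves([
  [0,0,0.02,0,1],
  [0,0,0.06,0,1],
  [0,0,0.11,0,1],
  [0,0,0.15,0,1],
  [-0.02,-0.03,0.165,0,1],
  [-0.04,-0.07,0.165,0,1],
  [-0.055,-0.115,0.165,0,1],
  [-0.07,-0.16,0.165,0,1],
  [-0.08,-0.205,0.165,0,1],
  [-0.085,-0.25,0.165,0,1],
])

```text
t: 31.55
eef_pos: [0.5112, 0.0511, 0.2367]
tcp_rot: [[0.202, 0.979, -0.001], [0.979, -0.202, -0.0], [-0.0, -0.001, -1.0]]
wrist_force: [1.4, -0.1, -1.3]
grip_width: 0.0379
```

Call:
apply_moves([
  [-0.005,-0.045,0,0,1],
  [-0.009,-0.09,0,0,1],
  [-0.013,-0.135,0,0,1],
  [-0.017,-0.18,0,0,1],
  [-0.019,-0.225,0,0,1],
  [-0.0195,-0.26,0,0,1],
  [-0.0195,-0.276,0,0,1],
  [-0.0195,-0.276,0,0,1],
  [-0.0195,-0.276,-0.04,0,1],
  [-0.0195,-0.276,-0.08,0,1],
])

```text
t: 32.55
eef_pos: [0.4938, -0.2225, 0.1567]
tcp_rot: [[0.202, 0.979, 0.002], [0.979, -0.202, -0.001], [-0.0, 0.002, -1.0]]
wrist_force: [0.4, -0.1, -2.8]
grip_width: 0.0377
```

Call:
apply_moves([
  [0,0,-0.03,0,1],
  [0,0,-0.05,0,1],
  [0,0,-0.05,0,1],
  [0,0,-0.05,0,1],
  [0,0,-0.05,0,1],
])

```text
t: 33.05
eef_pos: [0.494, -0.2232, 0.1083]
tcp_rot: [[0.202, 0.979, 0.002], [0.979, -0.202, -0.001], [-0.0, 0.002, -1.0]]
wrist_force: [-0.0, 0.3, -1.6]
grip_width: 0.0377
```

Run:
```python
from h import *
s=manip.sense();print(s['t'],s['eef_pos'],s['grip_width'],s['wrist_force'])
im=manip.get_image("side");cv2.imwrite("pics/side11.png",im[:,:,::-1])
```

```text
33.05 [ 0.49401157 -0.22319072  0.10828157] 0.037675091799915066 [-0.02956641  0.34822449 -1.55372896]
```

View pics/side11.png

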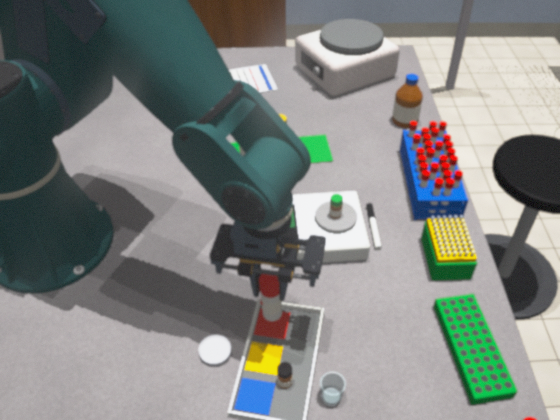

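The red pot is upright just above the red spot at (272,315), and the vial is still on the pan. Lowering and releasing.

Call:
apply_moves([
  [0,0,-0.015,0,1],
  [0,0,-0.025,0,1],
  [0,0,-0.0305,0,1],
  [0,0,-0.0305,0,1],
  [0,0,-0.0305,0,1],
  [0,0,-0.0305,0,0.5],
  [0,0,-0.0305,0,0.35],
  [0,0,-0.0305,0,0.35],
  [0,0,-0.0305,0,0.35],
  [0,0,-0.0305,0,0.35],
])

```text
t: 34.1
eef_pos: [0.4932, -0.2234, 0.0765]
tcp_rot: [[0.203, 0.979, 0.0], [0.979, -0.203, -0.0], [-0.0, 0.0, -1.0]]
wrist_force: [-0.3, 0.3, -0.8]
grip_width: 0.0593
```

Call:
apply_moves([
  [0,0,0,0,0.35],
  [0,0,0.04,0,0.35],
  [0,0,0.09,0,0.35],
  [0,0,0.14,0,0.35],
  [0,0,0.16,0,0.35],
  [0.004,0.04,0.16,0,0.35],
  [0.008,0.09,0.16,0,0.35],
  [0.011,0.14,0.16,0,0.35],
  [0.015,0.19,0.16,0,0.35],
  [0.018,0.24,0.16,0,0.35],
])

```text
t: 35.1
eef_pos: [0.5109, 0.018, 0.2367]
tcp_rot: [[0.203, 0.979, 0.001], [0.979, -0.203, 0.0], [0.0, 0.001, -1.0]]
wrist_force: [0.6, -0.2, -0.2]
grip_width: 0.0592
```

Call:
apply_moves([
  [0,0.05,0,0,0.35],
  [0,0.1,0,0,0.35],
  [0,0.15,0,0,0.35],
  [0,0.2,0,0,0.35],
  [0,0.2,0,0,0.35],
  [0,0.2,0,0,0.35],
])

```text
t: 35.7
eef_pos: [0.5108, 0.2169, 0.2362]
tcp_rot: [[0.2, 0.98, -0.0], [0.98, -0.2, -0.0], [-0.0, -0.0, -1.0]]
wrist_force: [1.0, -0.2, -0.2]
grip_width: 0.0592
```

Run:
```python
from h import *
s=manip.sense();print(s['t'],s['eef_pos'],s['grip_width'],s['wrist_force'])
for n in("side","top"):
  im=manip.get_image(n);cv2.imwrite(f"pics/{n}12.png",im[:,:,::-1])
  x,y,w,h=(220,270,120,150) if n=="side" else (335,180,110,80)
  k=4 if n=="side" else 800/110
  cv2.imwrite(f"pics/{n}12c.png",cv2.resize(im[y:y+h,x:x+w,::-1],None,fx=k,fy=k,interpolation=cv2.INTER_CUBIC))
```

```text
35.7 [0.51078491 0.21687113 0.236208  ] 0.05920503817233186 [ 1.00586656 -0.24445263 -0.18964281]
```

View pics/side12.png

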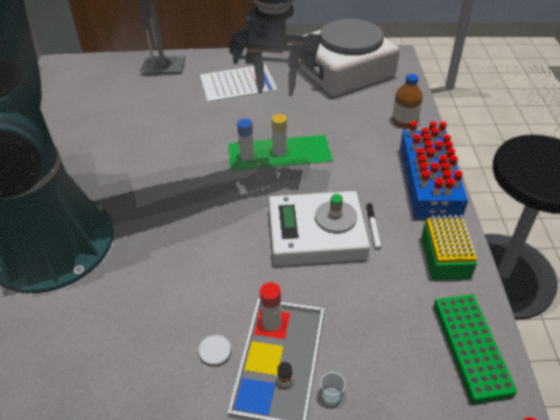

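View pics/top12c.png

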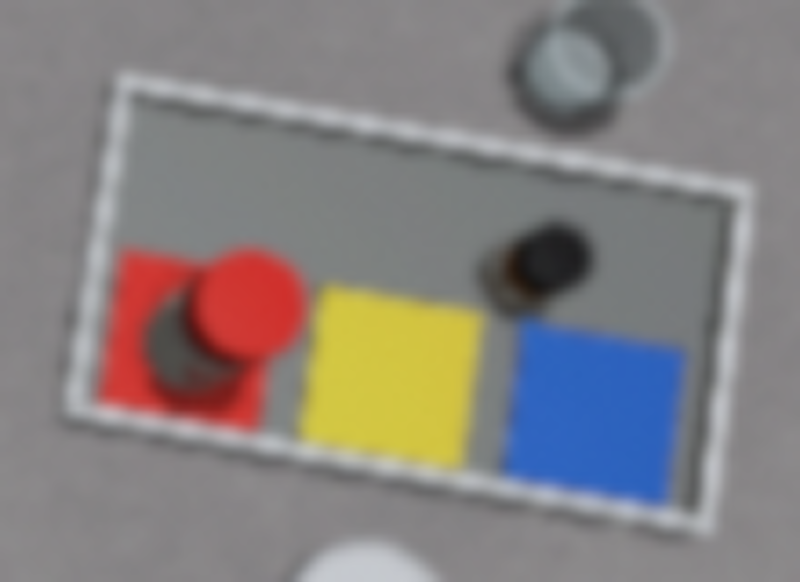

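The red pot stands upright in the middle of its spot, its cap top at crop (249,305). The black vial hasn't moved. Yellow is next.

Call:
apply_moves([
  [0.0025,0.04,0,0,0.35],
  [0.0025,0.0785,0,0,0.35],
  [0.0025,0.0785,0,0,0.35],
  [0.0025,0.0785,0,0,0.35],
  [0.0025,0.0785,-0.04,0,0.35],
  [0.0025,0.0785,-0.08,0,0.35],
  [0.0025,0.0785,-0.1,0,0.35],
  [0.0025,0.0785,-0.1,0,0.35],
  [0.0025,0.0785,-0.1,0,0.35],
])

```text
t: 36.7
eef_pos: [0.5141, 0.2936, 0.1371]
tcp_rot: [[0.204, 0.979, -0.0], [0.979, -0.204, -0.0], [-0.0, 0.0, -1.0]]
wrist_force: [0.6, 0.6, 1.2]
grip_width: 0.0588
```

Call:
apply_moves([
  [0,0.0015,-0.03,0,0.35],
  [0,0.0015,-0.055,0,0.35],
  [0,0.0015,-0.0645,0,0.35],
  [0,0.0015,-0.0645,0,0.35],
  [0,0.0015,-0.0645,0,1],
  [0,0.0015,-0.0645,0,1],
  [0,0.0015,-0.0645,0,1],
  [0,0.0015,-0.0645,0,1],
  [0,0.0015,-0.0645,0,1],
  [0,0.0015,-0.0645,0,1],
])

```text
t: 37.7
eef_pos: [0.5144, 0.2965, 0.0729]
tcp_rot: [[0.203, 0.979, 0.001], [0.979, -0.203, 0.001], [0.001, 0.001, -1.0]]
wrist_force: [-0.0, -0.0, 7.6]
grip_width: 0.0378
```

Call:
apply_moves([
  [0,0,0,0,1],
  [0,0,0,0,1],
])

```text
t: 37.9
eef_pos: [0.5144, 0.2965, 0.0729]
tcp_rot: [[0.203, 0.979, 0.001], [0.979, -0.203, 0.001], [0.001, 0.001, -1.0]]
wrist_force: [-0.4, -0.5, 8.1]
grip_width: 0.0377
```

Call:
apply_moves([
  [0,0,0.02,0,1],
  [0,0,0.06,0,1],
  [0,0,0.11,0,1],
  [0,0,0.15,0,1],
  [-0.003,-0.03,0.165,0,1],
  [-0.006,-0.07,0.165,0,1],
  [-0.009,-0.115,0.165,0,1],
  [-0.012,-0.16,0.165,0,1],
  [-0.015,-0.205,0.165,0,1],
  [-0.018,-0.25,0.165,0,1],
])

```text
t: 38.9
eef_pos: [0.4951, 0.0445, 0.2373]
tcp_rot: [[0.202, 0.979, 0.0], [0.979, -0.202, -0.0], [0.0, 0.0, -1.0]]
wrist_force: [0.3, 0.4, -1.1]
grip_width: 0.0378
```

Call:
apply_moves([
  [-0.003,-0.045,0,0,1],
  [-0.006,-0.09,0,0,1],
  [-0.009,-0.135,0,0,1],
  [-0.012,-0.18,0,0,1],
  [-0.014,-0.225,0,0,1],
  [-0.016,-0.27,0,0,1],
  [-0.0178,-0.315,0,0,1],
  [-0.0178,-0.343,0,0,1],
  [-0.0178,-0.343,0,0,1],
  [-0.0178,-0.343,0,0,1],
])

```text
t: 39.9
eef_pos: [0.4775, -0.2969, 0.2368]
tcp_rot: [[0.204, 0.979, -0.0], [0.979, -0.204, 0.0], [0.0, -0.001, -1.0]]
wrist_force: [-0.2, -0.4, -0.9]
grip_width: 0.0381
```

Call:
apply_moves([
  [0,0,-0.04,0,1],
  [0,0,-0.08,0,1],
  [0,0,-0.11,0,1],
  [0,0,-0.13,0,1],
  [0,0,-0.13,0,1],
  [0,0,-0.13,0,1],
  [0,0,-0.13,0,1],
])

```text
t: 40.6
eef_pos: [0.4787, -0.2969, 0.1084]
tcp_rot: [[0.202, 0.979, 0.002], [0.979, -0.202, -0.001], [-0.001, 0.002, -1.0]]
wrist_force: [-0.7, -0.2, -0.7]
grip_width: 0.0381
```

Run:
```python
from h import *
s=manip.sense();print(s['t'],s['eef_pos'],s['grip_width'],s['wrist_force'])
im=manip.get_image("side");cv2.imwrite("pics/side13.png",im[:,:,::-1])
```

```text
40.6 [ 0.47866358 -0.29690631  0.10843438] 0.038106393571124365 [-0.71058022 -0.24474209 -0.69923899]
```

View pics/side13.png

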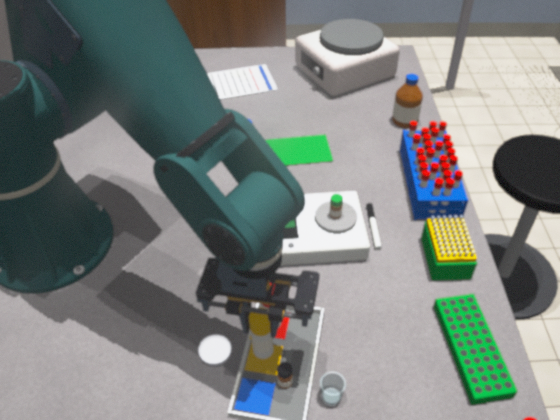

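The yellow pot is upright over the yellow spot at (262,335). Lowering and releasing.

Call:
apply_moves([
  [0,0,-0.015,0,1],
  [0,0,-0.025,0,1],
  [0,0,-0.0305,0,1],
  [0,0,-0.0305,0,1],
  [0,0,-0.0305,0,1],
  [0,0,-0.0305,0,0.5],
  [0,0,-0.0305,0,0.35],
  [0,0,-0.0305,0,0.35],
  [0,0,-0.0305,0,0.35],
  [0,0,-0.0305,0,0.35],
])

```text
t: 41.65
eef_pos: [0.4778, -0.2969, 0.0765]
tcp_rot: [[0.203, 0.979, 0.0], [0.979, -0.203, -0.0], [-0.0, 0.0, -1.0]]
wrist_force: [-0.1, -0.5, 0.2]
grip_width: 0.0594
```

Call:
apply_moves([
  [0,0,0,0,0.35],
  [0,0,0.04,0,0.35],
  [0,0,0.09,0,0.35],
  [0,0,0.14,0,0.35],
  [0,0,0.16,0,0.35],
  [0.004,0.04,0.16,0,0.35],
  [0.006,0.09,0.16,0,0.35],
  [0.008,0.14,0.16,0,0.35],
  [0.01,0.19,0.16,0,0.35],
  [0.012,0.24,0.16,0,0.35],
])

```text
t: 42.65
eef_pos: [0.4895, -0.0552, 0.2367]
tcp_rot: [[0.203, 0.979, 0.001], [0.979, -0.203, -0.0], [0.0, 0.001, -1.0]]
wrist_force: [1.1, -0.2, 0.4]
grip_width: 0.0592
```

Call:
apply_moves([
  [0,0.05,0,0,0.35],
  [0,0.1,0,0,0.35],
  [0,0.15,0,0,0.35],
  [0,0.2,0,0,0.35],
  [-0.02,0.24,0,0,0.35],
  [-0.02,0.24,0,0,0.35],
  [-0.02,0.24,0,0,0.35],
])

```text
t: 43.35
eef_pos: [0.4695, 0.1836, 0.2364]
tcp_rot: [[0.2, 0.98, 0.0], [0.98, -0.2, -0.0], [-0.0, 0.0, -1.0]]
wrist_force: [-0.2, 0.2, 0.5]
grip_width: 0.0593
```

Run:
```python
from h import *
s=manip.sense();print(s['t'],s['eef_pos'],s['grip_width'],s['wrist_force'])
for n in("side","top"):
  im=manip.get_image(n);cv2.imwrite(f"pics/{n}14.png",im[:,:,::-1])
```

```text
43.35 [0.46945497 0.1836234  0.23642204] 0.059275742604796615 [-0.22836848  0.22245918  0.45103786]
```

View pics/side14.png

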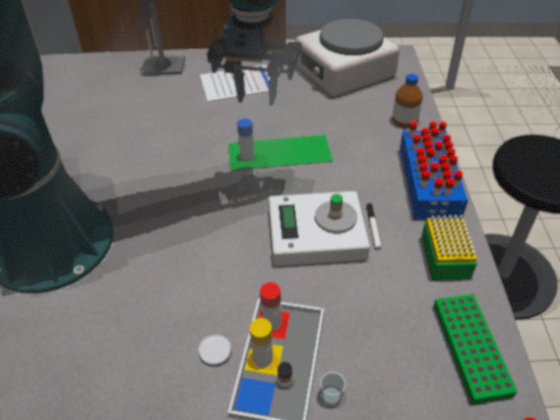

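Yellow stands upright on its spot, its cap at (260,332). Blue remains on the mat, its cap at (245,126). Fetching blue.

Call:
apply_moves([
  [-0.015,0.04,0,0,0.35],
  [-0.03,0.08,0,0,0.35],
  [-0.0385,0.097,0,0,0.35],
  [-0.0385,0.097,0,0,0.35],
  [-0.0385,0.097,0,0,0.35],
  [-0.0385,0.097,-0.04,0,0.35],
  [-0.0385,0.097,-0.08,0,0.35],
  [-0.0385,0.097,-0.1,0,0.35],
  [-0.0385,0.097,-0.1,0,0.35],
  [-0.0385,0.097,-0.1,0,0.35],
])

```text
t: 44.45
eef_pos: [0.4321, 0.2792, 0.137]
tcp_rot: [[0.204, 0.979, -0.0], [0.979, -0.204, -0.0], [-0.0, -0.0, -1.0]]
wrist_force: [-0.1, 0.4, -0.5]
grip_width: 0.0596
```

Call:
apply_moves([
  [-0.0005,0.001,-0.03,0,0.35],
  [-0.0005,0.001,-0.055,0,0.35],
  [-0.0005,0.001,-0.0645,0,0.35],
  [-0.0005,0.001,-0.0645,0,0.35],
  [-0.0005,0.001,-0.0645,0,0.35],
  [-0.0005,0.001,-0.0645,0,1],
  [-0.0005,0.001,-0.0645,0,1],
  [-0.0005,0.001,-0.0645,0,1],
  [-0.0005,0.001,-0.0645,0,1],
  [-0.0005,0.001,-0.0645,0,1],
])

```text
t: 45.45
eef_pos: [0.4313, 0.2813, 0.0725]
tcp_rot: [[0.202, 0.979, 0.001], [0.979, -0.202, 0.0], [0.001, 0.001, -1.0]]
wrist_force: [-0.9, -1.0, 7.1]
grip_width: 0.0377
```

Call:
apply_moves([
  [0,0,0,0,1],
  [0,0,0,0,1],
  [0,0,0,0,1],
])

```text
t: 45.75
eef_pos: [0.4313, 0.2812, 0.0725]
tcp_rot: [[0.203, 0.979, 0.001], [0.979, -0.203, 0.0], [0.001, 0.001, -1.0]]
wrist_force: [-0.0, -0.3, 8.0]
grip_width: 0.0377
```

Call:
apply_moves([
  [0,0,0.02,0,1],
  [0,0,0.06,0,1],
  [0,0,0.11,0,1],
  [0.005,0,0.15,0,1],
  [0.02,-0.03,0.165,0,1],
  [0.04,-0.07,0.165,0,1],
  [0.055,-0.11,0.165,0,1],
  [0.065,-0.155,0.165,0,1],
  [0.07,-0.2,0.165,0,1],
  [0.07,-0.25,0.165,0,1],
])

```text
t: 46.75
eef_pos: [0.5009, 0.0294, 0.2369]
tcp_rot: [[0.202, 0.979, 0.0], [0.979, -0.202, 0.0], [0.0, 0.0, -1.0]]
wrist_force: [-0.5, -0.6, -0.5]
grip_width: 0.0378
```

Call:
apply_moves([
  [0,-0.045,0,0,1],
  [0,-0.09,0,0,1],
  [0,-0.135,0,0,1],
  [-0.005,-0.18,0,0,1],
  [-0.01,-0.225,0,0,1],
  [-0.018,-0.27,0,0,1],
  [-0.027,-0.315,0,0,1],
  [-0.034,-0.36,0,0,1],
  [-0.038,-0.4013,0,0,1],
  [-0.038,-0.4013,0,0,1],
])

```text
t: 47.75
eef_pos: [0.4621, -0.3742, 0.2368]
tcp_rot: [[0.206, 0.979, 0.0], [0.979, -0.206, -0.001], [-0.001, 0.0, -1.0]]
wrist_force: [-0.5, 0.1, -0.8]
grip_width: 0.038
```

Call:
apply_moves([
  [0,0,0,0,1],
  [0,0,-0.04,0,1],
  [0,0,-0.08,0,1],
  [0,0,-0.11,0,1],
  [0,0,-0.13,0,1],
  [0,0,-0.13,0,1],
  [0,0,-0.13,0,1],
  [0,0,-0.13,0,1],
])

```text
t: 48.55
eef_pos: [0.4636, -0.3704, 0.1084]
tcp_rot: [[0.202, 0.979, 0.001], [0.979, -0.202, -0.001], [-0.001, 0.002, -1.0]]
wrist_force: [-0.4, 0.2, -0.8]
grip_width: 0.0377
```

Run:
```python
from h import *
s=manip.sense();print(s['t'],s['eef_pos'],s['grip_width'],s['wrist_force'])
im=manip.get_image("side");cv2.imwrite("pics/side15.png",im[:,:,::-1])
```

```text
48.55 [ 0.46362022 -0.37039345  0.10841038] 0.037675449566976424 [-0.39165422  0.21458642 -0.77121683]
```

View pics/side15.png

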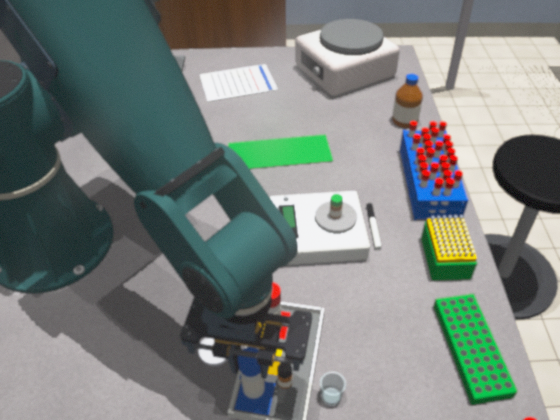

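The blue pot is upright over its spot at (253,385). Lowering, releasing and backing off.

Call:
apply_moves([
  [0,0,-0.015,0,1],
  [0,0,-0.025,0,1],
  [0,0,-0.0305,0,1],
  [0,0,-0.0305,0,1],
  [0,0,-0.0305,0,1],
  [0,0,-0.0305,0,0.5],
  [0,0,-0.0305,0,0.35],
  [0,0,-0.0305,0,0.35],
  [0,0,-0.0305,0,0.35],
  [0,0,-0.0305,0,0.35],
])

```text
t: 49.6
eef_pos: [0.4629, -0.3703, 0.0765]
tcp_rot: [[0.203, 0.979, 0.0], [0.979, -0.203, -0.0], [-0.0, 0.0, -1.0]]
wrist_force: [-0.3, -1.2, -0.7]
grip_width: 0.0591
```

Call:
apply_moves([
  [0,0,0,0,0.35],
  [0,0,0.04,0,0.35],
  [0,0,0.09,0,0.35],
  [0,0,0.14,0,0.35],
  [0,0,0.16,0,0.35],
  [0.004,0.04,0.16,0,0.35],
  [0.01,0.09,0.16,0,0.35],
  [0.018,0.14,0.16,0,0.35],
  [0.025,0.19,0.16,0,0.35],
  [0.03,0.24,0.16,0,0.35],
])

```text
t: 50.6
eef_pos: [0.4926, -0.1302, 0.2367]
tcp_rot: [[0.203, 0.979, 0.001], [0.979, -0.203, -0.0], [-0.0, 0.001, -1.0]]
wrist_force: [0.9, -0.4, -0.4]
grip_width: 0.0592
```

Call:
apply_moves([
  [0,0.05,0,0,0.35],
  [0,0.1,0,0,0.35],
  [0,0.15,0,0,0.35],
  [0,0.2,0,0,0.35],
  [0,0.25,0,0,0.35],
  [0,0.3,0,0,0.35],
  [0,0.3,0,0,0.35],
  [0,0.3,0,0,0.35],
])

```text
t: 51.4
eef_pos: [0.4923, 0.1687, 0.2363]
tcp_rot: [[0.2, 0.98, -0.0], [0.98, -0.2, -0.0], [-0.0, -0.0, -1.0]]
wrist_force: [1.2, -0.2, -0.0]
grip_width: 0.0594
```

Run:
```python
from h import *
s=manip.sense();print(s['t'],s['eef_pos'],s['grip_width'],s['wrist_force'])
for n in("side","top"):
  im=manip.get_image(n);cv2.imwrite(f"pics/{n}16.png",im[:,:,::-1])
  x,y,w,h=(220,270,120,150) if n=="side" else (335,180,110,80)
  k=4 if n=="side" else 800/110
  cv2.imwrite(f"pics/{n}16c.png",cv2.resize(im[y:y+h,x:x+w,::-1],None,fx=k,fy=k,interpolation=cv2.INTER_CUBIC))
```

```text
51.4 [0.49234478 0.16874039 0.23630857] 0.0593772464998923 [ 1.22860903 -0.20847118 -0.01029888]
```

View pics/side16.png

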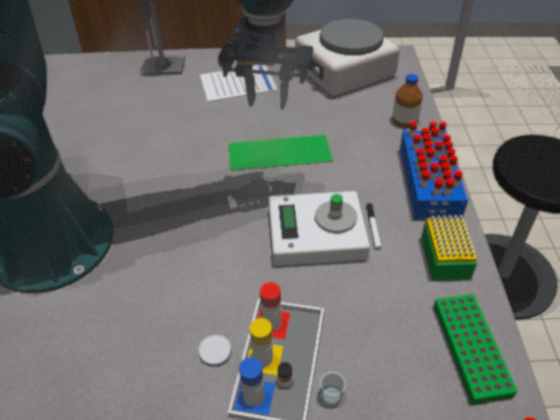

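View pics/top16c.png

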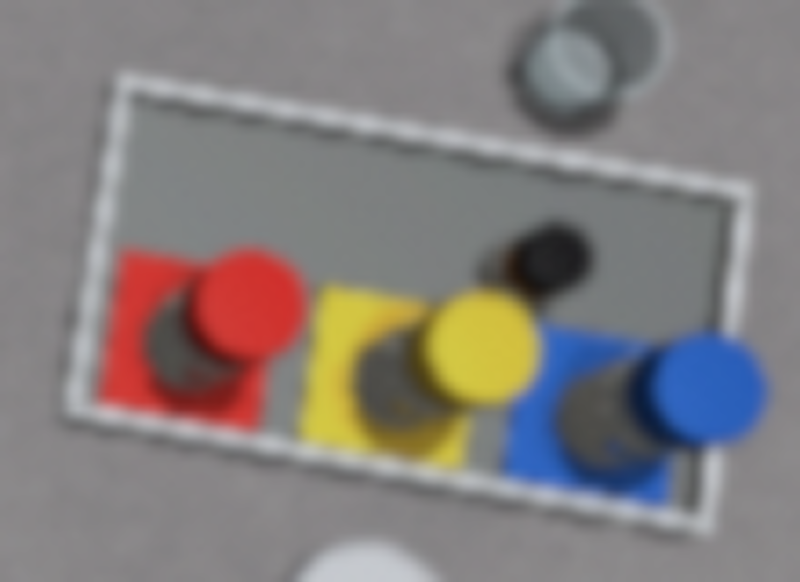

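View pics/side16c.png

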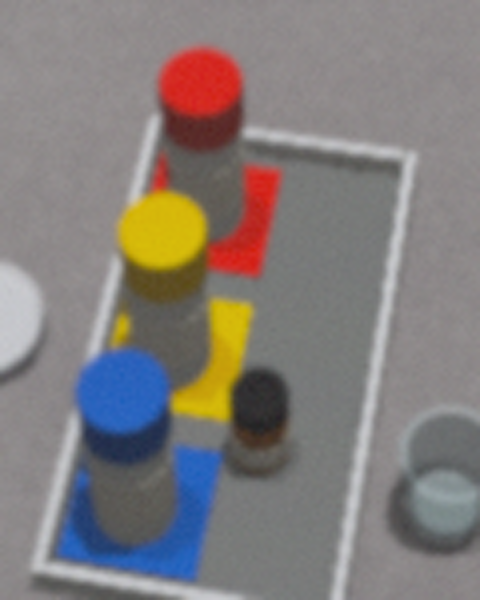

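All three pots stand upright on their matching spots, with top-crop cap tops at (249,305), (482,348) and (709,390). The black vial is unmoved. Checking how well centred the pots are.

Run:
```python
from h import *
f=lambda P,s,o:(np.array(P,float)+.5)/s-.5+np.array(o)
T=lambda P:f(P,800/110,(335,180)); S=lambda P:f(P,4,(220,270))
t=T([(249,305),(482,348),(709,390)]);s=S([(201,83),(163,231),(124,391)])
sp=np.array([(0.4935,-0.2235),(0.4786,-0.2968),(0.4635,-0.3701)])
print((plane("top",t,.113)[:,:2]-sp).round(4),(plane("side",s,.113)[:,:2]-sp).round(4))
```

```text
[[-0.0012  0.0018]
 [-0.0021 -0.0011]
 [-0.0024 -0.0012]] [[-0.0006 -0.0003]
 [-0.0016 -0.0027]
 [-0.0011 -0.0028]]
```

```bash
python3 -c "
from workcell import manip
print(manip.close_job())"
```

```text
the job is handed in; nothing more can be done
None
```

The job is done and handed in at about 51 s on the robot's clock. I moved all three pots to the green mat, stood the green-capped vial on the balance pan, then returned each pot to the spot matching its cap.

- **Pots:** all three are upright on their matching spots. Both cameras put them within about 3 mm of the spot centres, and the calibration itself is only good to about 2 mm. The views disagreed by up to about 2 mm on any one pot.
- **Green-capped vial:** it stands upright on the pan. I measured its cap once, just after placing it: about 2 mm from the pan centre in the side view and about 4 mm in the top view. In the last side picture it was still standing there.
- **Black-capped vial:** it looked unmoved in both views.
- **Arm:** it ended clear of everything. The wrist force read at most about 8 N at the end of any move, while gripping a standing pot. No check failed.

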